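Size a dinner candle in the hole gauge

TASK

Find the candle's size with the sloping hole gauge: take the candle out of its wooden block, push its foot well through the widest hole (at least a third of the candle's length), draw it out again, and step down to the next smaller hole, the tightest that it passes. Leave it there, pushed through right down onto the board beneath the plate, and let go; do not knock the other things about.

Things in the scene. Friction and masses are not known exactly. Their poses are not given: they have to be found in the camera images.
- candle_mid (a point): centre, half-way up, of the ivory candle: a straight hard rod 22 mm in diameter and 160 mm long, wick up, about 70 g, its foot chamfered 2 mm. z axis along the candle towards the wick. At the start it stands upright in a loose 26 mm bore, 35 mm deep, of the wooden block; its lower 35 mm are inside the block, its upper 125 mm stand free.
- candle_foot (a point): centre of the candle's foot face, 80 mm below candle_mid along the candle; z axis along the candle towards the wick
- candle_block: fixed wooden block 80x80x45 mm that holds the candle upright; origin at the centre of its underside
- gauge_stand: fixed wooden gauge stand, base 150x250 mm; origin: centre of its underside, y along the row. It carries three equal steel plates side by side, 66 mm apart, sloping 30 degrees down towards the robot, holes 36, 27, 18 mm in varying order, mouths 112 mm above the table. A board parallel under them stops the candle's foot 80 mm below their upper face; 80 mm of candle then stand out.
- wide_hole (a point): centre of the widest hole (36 mm bore, 2 mm chamfer) on the upper face of its plate (10 mm thick, 60 mm along the slope, 64 mm wide). z axis: the hole's axis, pointing out of the upper face, up and towards the robot, 30 degrees from vertical; y: level, along the row of holes; x: up the slope. The candle passes with much play.
- middle_hole (a point): centre of the middle hole (27 mm bore, 2 mm chamfer) on the upper face of its plate (10 mm thick, 60 mm along the slope, 64 mm wide). z axis: the hole's axis, pointing out of the upper face, up and towards the robot, 30 degrees from vertical; y: level, along the row of holes; x: up the slope. The tightest hole that the candle passes (5 mm play).
- narrow_hole (a point): centre of the narrowest hole (18 mm bore, 2 mm chamfer) on the upper face of its plate (10 mm thick, 60 mm along the slope, 64 mm wide). z axis: the hole's axis, pointing out of the upper face, up and towards the robot, 30 degrees from vertical; y: level, along the row of holes; x: up the slope. Too small for the candle.
- wineglass: the stemmed wine glass, 80 mm across, 200 mm tall, at the back; origin at the underside; a bystander, to be left alone
- votive: the ribbed glass votive light, 73 mm across, 104 mm tall, at the back; origin at the underside; a bystander, to be left alone
- salt_box: the round wooden salt cellar, 70 mm across, 67 mm tall, near the left edge; origin at the underside; a bystander, to be left alone
- pad: the order pad lying flat, 125x75x12 mm, near the front edge; origin at the underside; a bystander, to be left alone
- lemon: the lemon, 83x58x58 mm, lying between the gauge and the candle block; origin at the underside; a bystander, to be left alone
Things that resemble listed ones, but are neither listed nor needed, are in the scene too. Leave any pink, purple or yellow look-alike of the part that bears candle_mid alone.

How it is judged:
On the way, in this order (a step that is already met when the one before it is completed fails the run):
1. the candle's foot is at least 45 mm below the upper face of the widest hole's plate, through the hole and roughly square to it (z of candle_foot in the frame of wide_hole between -0.095 and -0.045 m and angle between the z axis of candle_foot and the z axis of wide_hole, either way round below 0.35 rad and x of candle_mid in the frame of wide_hole between -0.025 and 0.025 m and x of candle_foot in the frame of wide_hole between -0.025 and 0.025 m and y of candle_mid in the frame of wide_hole between -0.025 and 0.025 m and y of candle_foot in the frame of wide_hole between -0.025 and 0.025 m), for 0.1 s.
2. the candle is drawn out of the widest hole (z of candle_foot in the frame of wide_hole above 0 m), for 0.05 s.
3. the candle's foot is at least 70 mm below the upper face of the middle hole's plate, through the hole (z of candle_foot in the frame of middle_hole between -0.095 and -0.07 m and angle between the z axis of candle_foot and the z axis of middle_hole, either way round below 0.35 rad and x of candle_mid in the frame of middle_hole between -0.025 and 0.025 m and x of candle_foot in the frame of middle_hole between -0.025 and 0.025 m and y of candle_mid in the frame of middle_hole between -0.025 and 0.025 m and y of candle_foot in the frame of middle_hole between -0.025 and 0.025 m), for 0.2 s.
At the end, for the whole second after the job is handed in: the candle is at rest in the middle hole, its foot at least 70 mm below the plate's upper face (the board stops it at 80 mm), within 0.35 rad of the hole's axis and within 25 mm of it sideways, and released (all of step 3 and linear speed of candle below 0.02 m/s); the robot touches nothing.
It fails at once if the wineglass is moved by more than 30 mm (distance of wineglass from where it was at the start of the episode above 0.03 m).
It fails at once if the votive is moved by more than 30 mm (distance of votive from where it was at the start of the episode above 0.03 m).
It fails at once if the salt box is moved by more than 30 mm (distance of salt_box from where it was at the start of the episode above 0.03 m).
It fails at once if the pad is moved by more than 30 mm (distance of pad from where it was at the start of the episode above 0.03 m).
It fails at once if the lemon is moved by more than 30 mm (distance of lemon from where it was at the start of the episode above 0.03 m).
It also fails if it takes over 50 s, if anything falls off the work surface, if the arm or the gripper's body presses on something with over 40 N, if the wrist force passes 120 N, or if a joint passes its speed limit or range.

ROBOT

A 6-joint arm with a two-finger parallel gripper is mounted at the origin on a cart in front of the work surface, level with it; the furniture and walls round the work are solid. World frame = base frame: x ahead of the robot, y to its left, z up, the work surface at z = 0. Lengths are in m, angles in rad, forces in N, time in s.
With the tool pointing down it reaches from about 0.35 to 0.725 m from the base axis. Payload 6 kg.
Tool frame: the origin (TCP) lies between the finger pads; the fingertips stand 19 mm ahead of it and the grasp point (between the pads) is the TCP; z points along the fingers, y is the direction in which the jaws open and shut (so a half turn about z gives the same grasp; the last joint's range is limited). The gripper opens to 85 mm and grips with 20 to 120 N. Pads are 22 mm wide; open, the fingers measure 114 mm over their backs; the gripper's body (76 mm by 85 mm) begins 54 mm behind the grasp point. The pads swing forward as they close: fully open they stand 13 mm farther back than shut.
Start: joints at [0.334, 0.04, 0.085, 0, -1.615, -0.334], TCP at [0.6, 0, 0.221] pointing down, gripper open.
Joint ranges: [-2.56, 2.56], [-1.29, 2.01], [-1.08, 1.49], [-3.29, 1.98], [-2.81, -0.18], [-2.99, 2.99]. Speed limits (rad/s): [2.57, 2.57, 3.01, 3.14, 3.14, 3.14].

INTERFACE

Orientations are given as a rotation vector (axis times angle).
In Python, from plant import env gives the robot as it stands.
- The arm moves only by the tool servo_tool, never from a script. Its argument "moves" is text: rows parted by semicolons, each of 5 numbers parted by spaces: the shift along the tool's x, y, z in cm, then the turn about the tool's z in rad, then the opening, from 0 (shut) to 1 (fully open). In form: tx ty tz turn grip; .... A call has 1 to 8 rows; each row shifts and turns the commanded pose from where the row before left it, along the tool's axes as they then stand; what a row does not reach is not made up. A row lasts 1/12 s, in which the tool goes at most 41.7 mm and 7.16 degrees, less where a joint would pass 70% of its speed; a pose out of reach is approached as far as the arm can. A call is refused whole if a number of a shift passes 4.17 or a number of a turn 0.125, either way. A call with a gripper value outside its range is refused whole. The fingers move at their own pace and stop on an object; "grip_force" is the grip in N (left out, the last holds). Time passes only in rows, so rows that do not move let the fingers close. It gives the time, the measured TCP pose, the force and the opening at its end, in the units of the state.
- env.observe(): the state, without advancing time (a new reading comes with each control period).
- env.read_camera(name): name is "scene" or "side" or "wrist"; returns a dict with "frame" (400x640x3 uint8, red, green, blue), "fx", "fy", "cx", "cy" (pixels), "eye" and "orientation" of the camera in the world. Camera axes: x right, y up, looking along -z (the intrinsics and any distortion apply to the point x, -y, -z); pixel columns grow to the right and rows downward; lengths in m; the calibration is good to about 2 mm. A picture is of the moment at which its call begins. There is no depth.
- env.sign_off(): hands the job in, once; it reports no verdict.
The state is a dict: "time_s": time; "joints": joint angles; "dq": joint speeds; "tau": joint torques, N m; "ee_pos": TCP position; "ee_rot": TCP orientation; "force": force on the tool from outside, world axes, zero at the start; "moment": the same for the moment, N m; "finger_gap": finger opening in m.
Only numpy, scipy, OpenCV 4.12 (cv2) and the standard library are available. Lean on these libraries where they do the work, as an engineer would, in place of code of your own. Each camera call takes 0.05 s, during which the arm holds its last target. There are 200 camera calls.

## Working session

There is one attempt and no reset: what is moved stays moved. The work goes in short steps, Python scripts to look and compute and a tool call to move; the robot and the scene stay as the last step left them, time stands still between calls to the robot, and variables do not carry over. Pictures are saved under pics/ and viewed, about 8 in all and at most 12, crops included, and the job is handed in when it is done.

Besides the shell and the picture viewer there is one more tool, called after "Call:" as name(argument=value, ...) on one line, values as JSON. servo_tool: Moves the arm, as the interface text tells. Its arguments: {"type":"object","properties":{"moves":{"type":"string"},"grip_force":{"type":"number"}},"required":["moves"]}

```bash
mkdir -p pics; cat > h.py <<'E'
import numpy as np, cv2
from scipy.spatial.transform import Rotation as R
from plant import env
def cam(n):
    c=env.read_camera(n); return c
def rot(c):
    o=np.array(c["orientation"],float)
    return o if o.shape==(3,3) else (R.from_rotvec(o).as_matrix() if o.size==3 else R.from_quat(o).as_matrix())
def save(c,f): cv2.imwrite("pics/"+f,c["frame"][:,:,::-1])
def ray(c,u,v):
    d=rot(c)@np.array([(u-c["cx"])/c["fx"],-(v-c["cy"])/c["fy"],-1]); return np.array(c["eye"]),d/np.linalg.norm(d)
def plane(c,u,v,z):
    e,d=ray(c,u,v); return e+d*(z-e[2])/d[2]
def proj(c,p):
    q=rot(c).T@(np.array(p)-np.array(c["eye"])); return np.array([c["cx"]-c["fx"]*q[0]/q[2],c["cy"]+c["fy"]*q[1]/q[2]])
E
python3 - <<'E'
from h import *
import pickle
d={}
for n in["scene","side","wrist"]:
    c=cam(n);d[n]=c;save(c,n+"0.png");print(n,{k:v for k,v in c.items() if k!="frame"})
pickle.dump(d,open("c0.pkl","wb"))
print(env.observe())
E
```

```text
scene {'fx': 507.86032714715316, 'fy': 507.86032714715316, 'cx': 314.5407308190733, 'cy': 198.83119316135787, 'eye': array([0.01295132, 0.73862006, 1.1600807 ]), 'orientation': array([ 0.26906301, -0.82022496, -2.33983991])}
side {'fx': 375.8729457110821, 'fy': 375.8729457110821, 'cx': 314.66612592921604, 'cy': 191.66738959223835, 'eye': array([0.16330673, 0.60652027, 0.68740178]), 'orientation': array([ 0.32446795, -1.05538348, -2.34030833])}
wrist {'fx': 302.0678979260928, 'fy': 302.0678979260928, 'cx': 317.42654204956517, 'cy': 201.8371876251581, 'eye': array([ 0.59858516, -0.07251672,  0.37289757]), 'orientation': array([ 2.34501883e-03, -4.54134450e-01,  3.10835821e+00])}
{'time_s': 0.15, 'joints': array([ 3.33684086e-01,  4.06752716e-02,  8.40007171e-02, -3.12633798e-04,
       -1.61548611e+00, -3.33693705e-01]), 'dq': array([-0.00099828, -0.00162541,  0.00308041,  0.00313446,  0.00087191,
       -0.00252919]), 'tau': array([-1.71928452e-03, -3.68610263e+01,  3.47691929e+01,  6.93625420e+00,
       -4.38957781e-03, -4.53315295e-06]), 'ee_pos': array([5.99726606e-01, 3.97699343e-05, 2.20490385e-01]), 'ee_rot': array([ 2.22067428e+00, -2.22066509e+00, -1.37639520e-03]), 'force': array([-0.21904769, -0.55982791, -0.74273839]), 'moment': array([ 0.04247207, -0.02597931,  0.01434534]), 'finger_gap': 0.08543239831890577}
```

View pics/scene0.png

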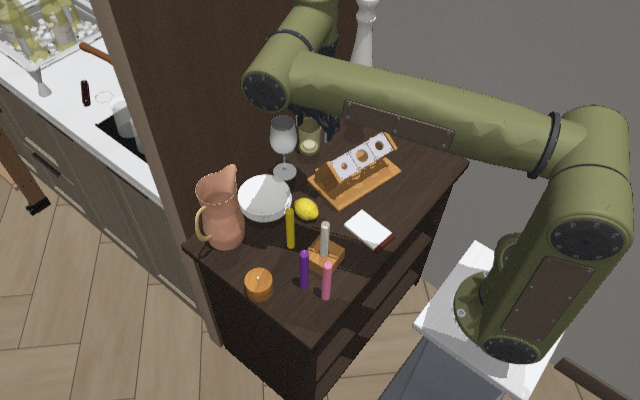

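View pics/side0.png

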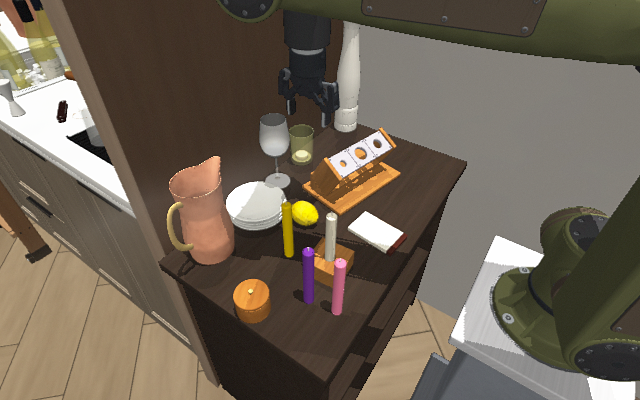

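Scene view: the ivory candle stands in the wooden block at scene (325,240) and side (331,238). Its look-alikes are yellow (288,230), purple (308,275) and pink (339,287) in the side view; none of them is in a block, so the ivory one fits. The gauge is at side (355,165). I'll confirm with an enlarged crop.

```bash
python3 - <<'E'
import pickle,cv2
d=pickle.load(open("c0.pkl","rb"))
f=d["side"]["frame"][125:290,250:420,::-1]
g=d["scene"]["frame"][125:275,280:410,::-1]
a=cv2.resize(f[:, :],None,fx=3.6,fy=3.6,interpolation=cv2.INTER_CUBIC);cv2.imwrite("pics/crop_side.png",a);print(a.shape)
cv2.imwrite("pics/crop_scene.png",cv2.resize(g,None,fx=4,fy=4,interpolation=cv2.INTER_CUBIC))
E
```

```text
(594, 612, 3)
```

View pics/crop_side.png

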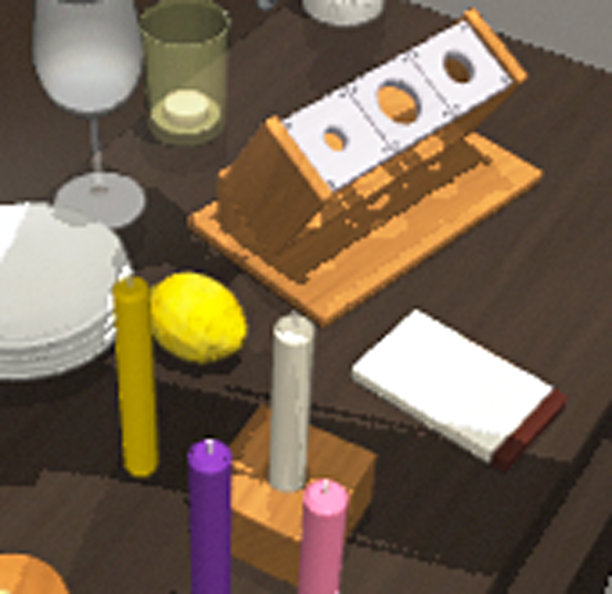

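View pics/crop_scene.png

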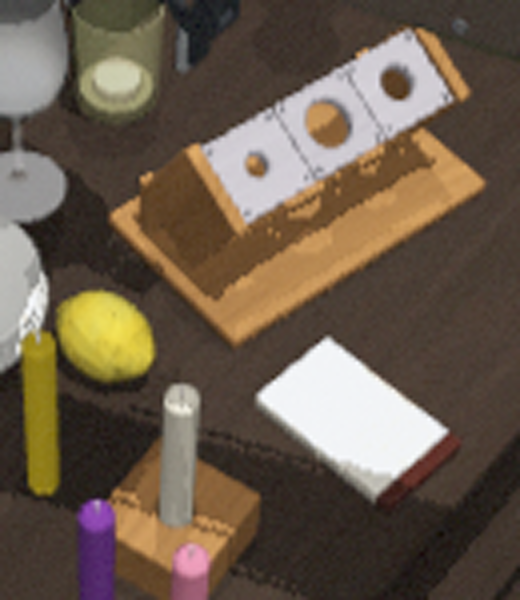

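View pics/wrist0.png

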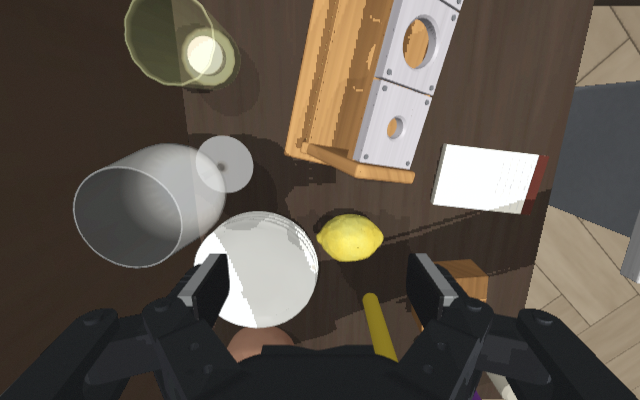

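The ivory candle is the one in the block: its top is at side crop (293,325) and scene crop (182,393). The holes, from left to right, are narrow, wide, middle, in the side crop at (336,138), (400,101), (459,67). The pink and purple candles stand free beside the block.

```bash
python3 - <<'E'
from h import *
import pickle
from scipy.optimize import least_squares
d=pickle.load(open("c0.pkl","rb"));S,C,W=d["side"],d["scene"],d["wrist"]
s=lambda u,v:((u+.5)/3.6-.5+250,(v+.5)/3.6-.5+125)
c=lambda u,v:((u+.5)/4-.5+280,(v+.5)/4-.5+125)
obs={"n":[(S,s(336,138)),(C,c(257,164)),(W,(397,127))],"w":[(S,s(400,101)),(C,c(328,123)),(W,(420,42))],"m":[(S,s(459,67)),(C,c(397,83))],
"ctop":[(S,s(293,323)),(C,c(182,391))],
"pink":[(S,s(326,487)),(C,c(191,551))],"purple":[(S,s(210,450)),(C,c(97,510))],"yellow":[(S,s(131,287)),(C,c(38,340))]}
for k,o in obs.items():
    r=least_squares(lambda p:np.concatenate([proj(a,p)-b for a,b in o]),[.6,0,.1])
    z=.112 if len(k)==1 else .17
    print(k,r.x.round(4),"rms",np.sqrt(2*r.cost/len(r.fun)).round(2),[plane(a,*b,z)[:2].round(4) for a,b in o])
def f(q):
    x,y,t=q;out=[]
    for k,j in(("n",1),("w",0),("m",-1)):
        p=[x-.066*j*np.sin(t),y+.066*j*np.cos(t),.112]
        out+=[proj(a,p)-b for a,b in obs[k]]
    return np.concatenate(out)
r=least_squares(f,[.7,-.1,0]);print(r.x,r.fun.round(1))
print("block base corner etc", [plane(S,*s(*q),.045)[:2].round(3) for q in((265,405),(375,457))], plane(S,*s(300,590),0))
print("pad", [plane(S,*s(*q),.012)[:2].round(3) for q in((416,310),(352,368),(492,463),(566,400))])
print("lemon",plane(S,*s(200,318),.03).round(3),"yellow base",plane(S,*s(143,474),0).round(3),"wg base",plane(S,*s(100,200),0).round(3))
E
```

```text
n [ 0.5319 -0.06    0.1129] rms 0.61 [array([ 0.5354, -0.0595]), array([ 0.5324, -0.0587]), array([ 0.5314, -0.0602])]
w [ 0.5184 -0.1244  0.112 ] rms 0.43 [array([ 0.5206, -0.1242]), array([ 0.5173, -0.122 ]), array([ 0.5183, -0.1245])]
m [ 0.5022 -0.1827  0.1156] rms 0.39 [array([ 0.5059, -0.1879]), array([ 0.5022, -0.186 ])]
ctop [0.4308 0.1592 0.1672] rms 0.42 [array([0.4305, 0.1618]), array([0.4281, 0.1605])]
pink [0.3588 0.2415 0.1637] rms 0.38 [array([0.3573, 0.2458]), array([0.3552, 0.2446])]
purple [0.417  0.256  0.1657] rms 0.48 [array([0.416 , 0.2591]), array([0.4136, 0.2575])]
yellow [0.5247 0.1825 0.1614] rms 0.28 [array([0.5195, 0.1897]), array([0.5194, 0.1867])]
[ 0.51833391 -0.12438938 -0.20646646] [ 1.3  0.4  0.4 -0.1 -0.6  0.5  0.8  0.3  0.2 -0.6 -0.   0.1  0.6 -0.1
 -0.2 -1. ]
block base corner etc [array([0.47 , 0.126]), array([0.392, 0.122])] [0.39317711 0.20124014 0.        ]
pad [array([ 0.447, -0.035]), array([0.456, 0.039]), array([0.34 , 0.059]), array([ 0.324, -0.018])]
lemon [0.558 0.074 0.03 ] yellow base [0.523 0.186 0.   ] wg base [ 0.718 -0.012  0.   ]
```

Call:
servo_tool(moves="-2.3 2.42 0 -0.1 0.75;-2.3 2.42 0 0 0.75;-2.3 2.42 0 0 0.75;-2.3 2.42 0 0 0.75;-2.3 2.42 0 0 0.75;-2.3 2.42 0 0 0.75;-2.3 2.42 0 0 0.75;0 0 0 -0.12 0.75", grip_force=40)

```text
time_s: 0.82
ee_pos: [0.4147, 0.1485, 0.2218]
ee_rot: [-2.45, 1.963, 0.002]
force: [0.9, 0.8, 0.6]
finger_gap: 0.0636
```

Call:
servo_tool(moves="0 0 0 -0.12 0.75;0 0 0 -0.12 0.75;0 0 0 -0.12 0.75;0 0 0 -0.12 0.75;0 0 0 -0.12 0.75;0 0 0 -0.12 0.75;0 0 0 -0.12 0.75;0 0 0 -0.12 0.75")

```text
time_s: 1.48
ee_pos: [0.4174, 0.1458, 0.221]
ee_rot: [3.083, -0.601, -0.001]
force: [-0.0, -0.3, -0.1]
finger_gap: 0.0641
```

Call:
servo_tool(moves="0 0 0 -0.12 0.75;0 0 0 -0.064 0.75;0 0 0 0 0.75;0 0 0 0 0.75")

```text
time_s: 1.82
ee_pos: [0.4174, 0.1458, 0.2211]
ee_rot: [3.124, -0.328, -0.001]
force: [0.2, 0.2, -0.0]
finger_gap: 0.0641
```

```bash
cat >> h.py <<'E'
def delta(p):
    o=env.observe();M=R.from_rotvec(o["ee_rot"]).as_matrix();return (M.T@(np.array(p)-o["ee_pos"])*100).round(2)
def st():
    o=env.observe();M=R.from_rotvec(o["ee_rot"]).as_matrix()
    print("t",o["time_s"],"pos",o["ee_pos"].round(4),"x",M[:,0].round(3),"y",M[:,1].round(3),"F",o["force"].round(1),"gap",round(o["finger_gap"],4),"q",o["joints"].round(2))
E
python3 - <<'E'
from h import *
st();print(delta([.430,.161,.135]))
c=cam("side");save(c,"side1.png")
E
```

```text
t 1.8167 pos [0.4174 0.1458 0.2211] x [ 0.978 -0.208 -0.   ] y [-0.208 -0.978  0.   ] F [ 0.2  0.2 -0. ] gap 0.0641 q [ 0.8  -0.39 -0.29 -0.   -1.67  0.57]
[ 0.92 -1.75  8.61]
```

View pics/side1.png

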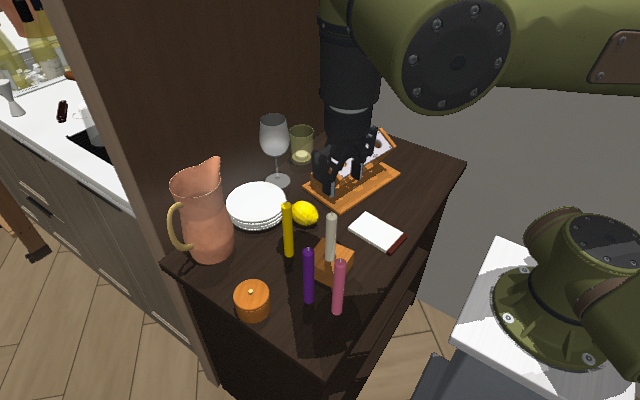

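The side view shows the gripper above the ivory candle, fingers at about (345,175) with candle top at (331,215), and nothing disturbed. Descending.

Call:
servo_tool(moves="0.46 -0.87 0 0 0.75;0.46 -0.88 0 0 0.75;0 0 2.15 0 0.75;0 0 2.15 0 0.75;0 0 2.15 0 0.75;0 0 2.15 0 0.75;0 0 0 0 0.75;0 0 0 0 0.75")

```text
time_s: 2.53
ee_pos: [0.4301, 0.161, 0.1347]
ee_rot: [3.123, -0.325, -0.002]
force: [1.4, -0.0, 1.0]
finger_gap: 0.0643
```

Call:
servo_tool(moves="0 0 0 0 0;0 0 0 0 0;0 0 0 0 0;0 0 0 0 0;0 0 0 0 0;0 0 0 0 0")

```text
time_s: 3.03
ee_pos: [0.4308, 0.1614, 0.1367]
ee_rot: [-3.123, 0.324, -0.003]
force: [-0.3, 0.3, 5.5]
finger_gap: 0.0205
```

```bash
python3 - <<'E'
from h import *
st()
S=cam("side");C=cam("scene")
a=cv2.resize(S["frame"][125:290,250:420,::-1],None,fx=2.4,fy=2.4,interpolation=cv2.INTER_CUBIC)
w=cam("wrist")["frame"][:,:,::-1];w=cv2.resize(w,(390,396*390//640+155))
b=cv2.resize(w,(390,a.shape[0]))
cv2.imwrite("pics/grasp.png",np.hstack([a,b]))
E
```

```text
t 3.0333 pos [0.4308 0.1614 0.1367] x [ 0.979 -0.205  0.002] y [-0.205 -0.979 -0.002] F [-0.3  0.3  5.5] gap 0.0205 q [ 0.8  -0.34 -0.41  0.   -1.5   0.56]
```

View pics/grasp.png

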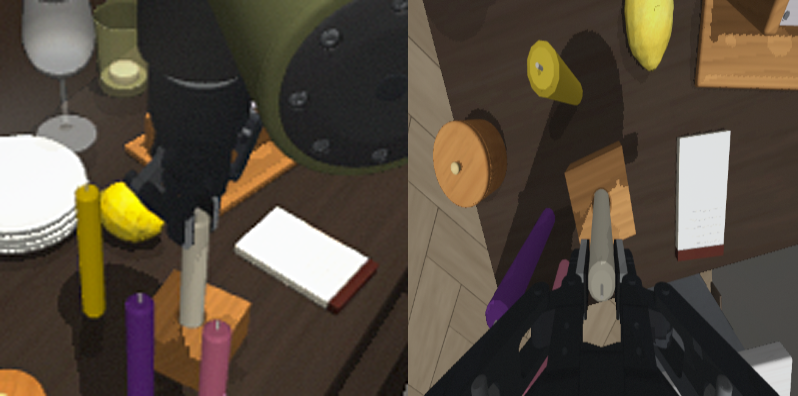

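Candle held between the pads in both views. Lift most of the way out, then lever against the bore's near edge to tilt it about the jaw axis.

Call:
servo_tool(moves="0 0 -1.0 0 0;0 0 -1.0 0 0;0 0 -0.9 0 0;0 0 0 0 0;-0.9 0 0 0 0;-0.9 0 0.04 0 0;-0.9 0 0.06 0 0;-0.9 0 0.07 0 0")

```text
time_s: 3.85
ee_pos: [0.394, 0.1686, 0.1624]
ee_rot: [-3.125, 0.324, -0.0]
force: [1.7, 0.6, -0.5]
finger_gap: 0.0204
```

Call:
servo_tool(moves="-0.8 0 0.22 0 0;-0.8 0 0.26 0 0;-0.8 0 0.28 0 0;-0.8 0 0.32 0 0;0 0 0 0 0;0 0 0 0 0")

```text
time_s: 4.35
ee_pos: [0.363, 0.1752, 0.1515]
ee_rot: [3.125, -0.322, -0.001]
force: [1.2, -0.1, 0.7]
finger_gap: 0.0202
```

```bash
python3 - <<'E'
from h import *
st()
S=cam("side")
a=cv2.resize(S["frame"][125:290,250:420,::-1],None,fx=2.4,fy=2.4,interpolation=cv2.INTER_CUBIC)
W=cam("wrist");w=W["frame"][:,:,::-1];b=cv2.resize(w,(390,a.shape[0]))
cv2.imwrite("pics/tilt.png",np.hstack([a,b]));save(W,"w_tilt.png")
E
```

```text
t 4.35 pos [0.363  0.1752 0.1515] x [ 0.979 -0.204 -0.   ] y [-0.204 -0.979  0.   ] F [ 1.2 -0.1  0.7] gap 0.0202 q [ 0.96 -0.52 -0.51 -0.   -1.59  0.41]
```

View pics/tilt.png

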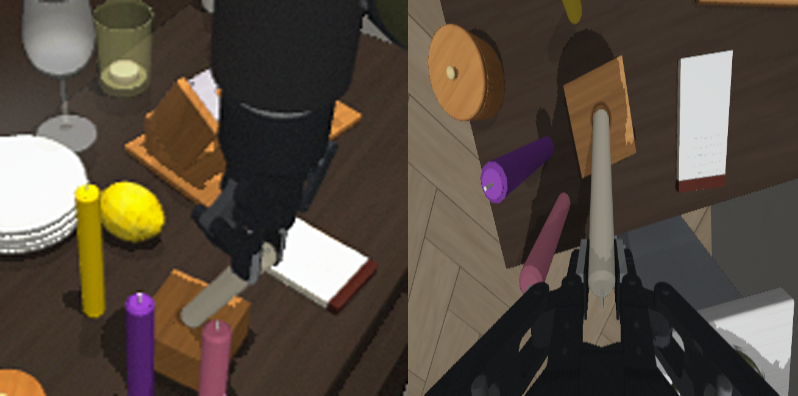

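Candle is tilted about 30°, foot away from the robot, everything else in place. Lifting and moving over the wide hole.

Call:
servo_tool(moves="0 0 -1.9 0 0;0 0 -1.9 0 0;0 0 -1.9 0 0;0 0 -1.9 0 0;0 0 -1.9 0 0;0 0 -1.9 0 0;0.6 1.3 0 0 0;1.2 2.45 0 0 0")

```text
time_s: 5.12
ee_pos: [0.3733, 0.1356, 0.2657]
ee_rot: [3.125, -0.32, -0.003]
force: [0.3, -0.8, -1.8]
finger_gap: 0.02
```

Call:
servo_tool(moves="1.25 2.6 0 0 0;1.25 2.6 0 0 0;1.25 2.6 0 0 0;1.25 2.6 0 0 0;1.25 2.6 0 0 0;1.25 2.6 0 0 0;1.25 2.6 0 0 0;1.25 2.6 0 0 0")

```text
time_s: 5.78
ee_pos: [0.4284, -0.091, 0.2649]
ee_rot: [-3.124, 0.325, 0.004]
force: [0.2, 0.7, -0.1]
finger_gap: 0.02
```

Call:
servo_tool(moves="0.7 1.6 0 0 0;0 0 0 0 0;0 0 0 0 0;0 0 0 0 0")

```text
time_s: 6.12
ee_pos: [0.432, -0.1064, 0.2652]
ee_rot: [-3.125, 0.325, 0.003]
force: [-0.0, -0.1, -1.3]
finger_gap: 0.0203
```

```bash
python3 - <<'E'
from h import *
import pickle
st();print(delta([.4319,-.1063,.265]))
d={}
for n in["side","scene","wrist"]:d[n]=cam(n)
pickle.dump(d,open("c1.pkl","wb"))
fs=[]
for n,(u,v) in(("side",(370,145)),("scene",(375,150))):
    c=d[n]["frame"][v-50:v+50,u-66:u+66,::-1]
    fs.append(cv2.resize(c,(396,300),interpolation=cv2.INTER_CUBIC))
w=cv2.resize(d["wrist"]["frame"][0:300,160:560,::-1],(396,297));w=cv2.copyMakeBorder(w,0,3,0,0,0)
cv2.imwrite("pics/over.png",np.vstack([np.hstack(fs),np.hstack([w,np.zeros((300,396,3),np.uint8)])]))
E
```

```text
t 6.1167 pos [ 0.432  -0.1064  0.2652] x [ 0.979 -0.206 -0.002] y [-0.206 -0.979  0.   ] F [-0.  -0.1 -1.3] gap 0.0203 q [ 0.22 -0.37 -0.19 -0.   -1.75  1.15]
[-0.01 -0.    0.02]
```

View pics/over.png

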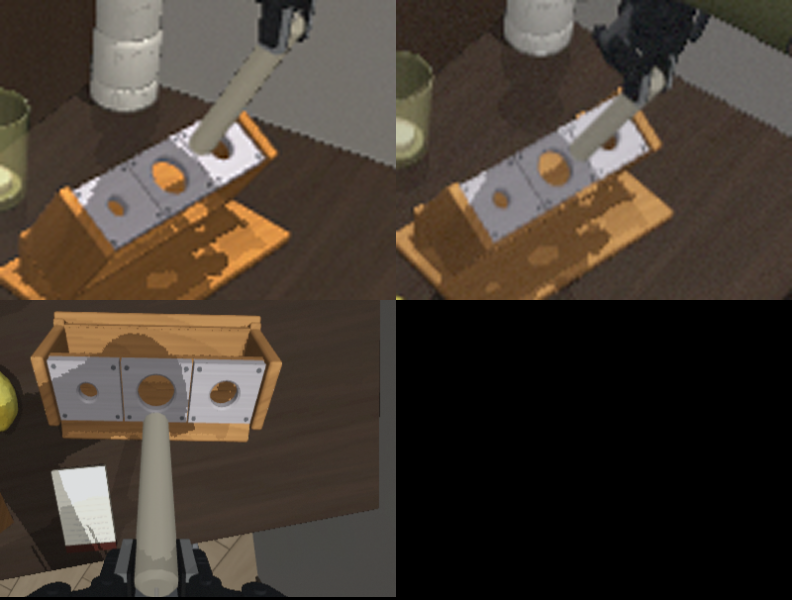

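The candle's foot (wrist crop (156,413)) sits in line with the wide hole (156,390), with equal columns, so there is no sideways error. Now checking tilt and slope offset numerically.

```bash
python3 - <<'E'
from h import *
import pickle
from scipy.optimize import least_squares
d=pickle.load(open("c1.pkl","rb"));S,C,W=d["side"],d["scene"],d["wrist"]
s=lambda u,v,o:np.array(((u+.5)/3-.5+o[0],(v+.5)/3-.5+o[1]))
sd=lambda u,v:s(u,v,(304,95)); sc=lambda u,v:s(u-396,v,(309,100)); wr=lambda u,v:np.array((160+u/.99,(v-300)/.99))
obs={"n":(1,[(S,sd(118,205)),(C,sc(501,199)),(W,wr(88,390))]),"w":(0,[(S,sd(170,176)),(C,sc(554,168)),(W,wr(156,390))]),"m":(-1,[(W,wr(224,393))])}
def f(q):
    x,y,t=q[:3];out=[]
    for j,o in obs.values():
        p=[x-.066*j*np.sin(t),y+.066*j*np.cos(t),.112]
        out+=[proj(a,p)-b for a,b in o]
    return np.concatenate(out)
r=least_squares(f,[.5,-.1,-.2]);print(r.x.round(4),r.fun.round(1))
print("wide by wrist plane",plane(W,*wr(156,390),.112).round(4),"mid",plane(W,*wr(224,393),.112).round(4),"n",plane(W,*wr(88,390),.112).round(4))
o=env.observe();M=R.from_rotvec(o["ee_rot"]).as_matrix();T=o["ee_pos"]
for th in(28,30,32,34):
    k=np.radians(th);u=-np.sin(k)*M[:,0]-np.cos(k)*M[:,2];F=T-.1267*u
    e1=np.cross(M[:,1],u);P=[F+.011*(np.cos(a)*e1+np.sin(a)*M[:,1]) for a in np.linspace(0,6.28,60)]
    w=np.array([proj(W,p) for p in P]);ss=np.array([proj(S,p) for p in P])
    tp=lambda q,o:(q-np.array(o)+.5)*3
    print(th,F.round(4),"wrist top row crop",(w[:,1].min()*.99+300).round(1),"side foot ctr",tp(proj(S,F),(304,95)).round(1),"side lowest",tp(ss[ss[:,1].argmax()],(304,95)).round(1),"leftmost",tp(ss[ss[:,0].argmin()],(304,95)).round(1),"scene",(tp(proj(C,F),(309,100))+[396,0]).round(1))
# look at intensities down wrist column
print(W["frame"][95:125:1,317].tolist()[::2])
E
```

```text
[ 0.5196 -0.1241 -0.2257] [ 0.4  0.1 -0.1 -0.9 -0.7 -0.4  0.7 -0.5  0.1 -1.1 -0.2  1.1  0.3 -0.5]
wide by wrist plane [ 0.5205 -0.1245  0.112 ] mid [ 0.5044 -0.1881  0.112 ] n [ 0.5339 -0.0604  0.112 ]
28 [ 0.4904 -0.1179  0.1539] wrist top row crop 413.3 side foot ctr [204.  149.4] side lowest [208.1 160.6] leftmost [192.1 146. ] scene [580.8 152.5]
30 [ 0.4942 -0.1187  0.156 ] wrist top row crop 408.7 side foot ctr [200.7 145.3] side lowest [204.5 156.8] leftmost [188.9 141.8] scene [578.1 148.5]
32 [ 0.4979 -0.1195  0.1583] wrist top row crop 404.0 side foot ctr [197.5 141.1] side lowest [201.1 152.8] leftmost [185.8 137.4] scene [575.5 144.4]
34 [ 0.5015 -0.1203  0.1607] wrist top row crop 399.3 side foot ctr [194.4 136.9] side lowest [197.8 148.7] leftmost [182.9 133. ] scene [573.  140.2]
[[98, 69, 41], [96, 68, 40], [95, 67, 41], [100, 71, 41], [101, 71, 42], [98, 69, 40], [108, 99, 98], [113, 110, 114], [136, 133, 136], [145, 141, 139], [147, 143, 129], [146, 142, 129], [146, 143, 129], [146, 142, 129], [146, 143, 130]]
```

Call:
servo_tool(moves="0.6 0 0.8 0 0;0.6 0 0.9 0 0;0.6 0 0.95 0 0;0.56 0 0.95 0 0;0.56 0 0.95 0 0;0.56 0 0.95 0 0;0.56 0 0.95 0 0;0.56 0 0.95 0 0")

```text
time_s: 6.93
ee_pos: [0.4777, -0.1162, 0.1906]
ee_rot: [3.125, -0.324, -0.001]
force: [0.5, -0.2, -1.4]
finger_gap: 0.0206
```

Call:
servo_tool(moves="0.56 0 0.95 0 0;0.56 0 0.95 0 0;0.1 0 0.2 0 0;0 0 0 0 0;0 0 0 0 0;0 0 0 0 0;0 0 0 0 0")

```text
time_s: 7.52
ee_pos: [0.4892, -0.1185, 0.1714]
ee_rot: [-3.125, 0.324, -0.001]
force: [-0.5, 0.4, -0.7]
finger_gap: 0.0204
```

```bash
python3 - <<'E'
from h import *
import pickle
st()
d={}
for n in["side","scene","wrist"]:d[n]=cam(n)
pickle.dump(d,open("c2.pkl","wb"))
fs=[]
for n,(u,v) in(("side",(370,145)),("scene",(375,150))):
    c=d[n]["frame"][v-50:v+50,u-66:u+66,::-1]
    fs.append(cv2.resize(c,(396,300),interpolation=cv2.INTER_CUBIC))
w=cv2.resize(d["wrist"]["frame"][0:300,160:560,::-1],(396,297));w=cv2.copyMakeBorder(w,0,3,0,0,0)
cv2.imwrite("pics/in1.png",np.vstack([np.hstack(fs),np.hstack([w,np.zeros((300,396,3),np.uint8)])]))
E
```

```text
t 7.5167 pos [ 0.4892 -0.1185  0.1714] x [ 0.979 -0.205  0.001] y [-0.205 -0.979 -0.   ] F [-0.5  0.4 -0.7] gap 0.0204 q [ 0.16 -0.22 -0.25  0.   -1.54  1.2 ]
```

View pics/in1.png

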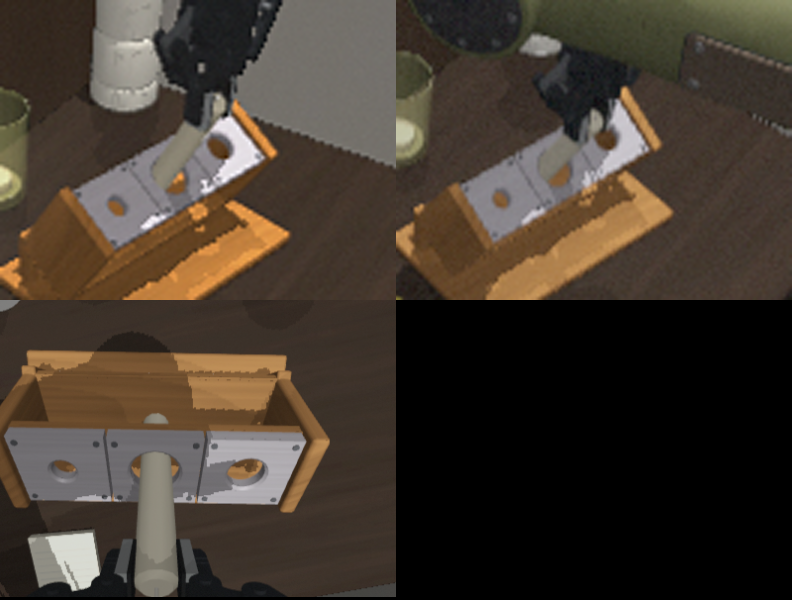

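The candle is through the wide hole: its foot shows behind the plate at wrist crop (155,415), and the plate edges run about 0.02 rad off my yaw. Checking depth and tilt, and refining the gauge pose.

```bash
python3 - <<'E'
from h import *
import pickle
from scipy.optimize import least_squares
d=pickle.load(open("c2.pkl","rb"));W=d["wrist"];d1=pickle.load(open("c1.pkl","rb"));W1=d1["wrist"]
wr=lambda u,v:np.array((160+u/.99,(v-300)/.99))
obs=[(1,W1,wr(88,390)),(0,W1,wr(156,390)),(-1,W1,wr(224,393)),(1,W,wr(64,469.5)),(0,W,wr(156.5,467)),(-1,W,wr(246,471.5))]
# holes seen
def f(q):
    x,y,t=q;return np.concatenate([proj(a,[x-.066*j*np.sin(t),y+.066*j*np.cos(t),.112])-b for j,a,b in obs])
r=least_squares(f,[.5,-.1,-.2]);print(r.x.round(4),r.fun.round(1))
x,y,t=r.x;print("mid",x+.066*np.sin(t),y-.066*np.cos(t))
o=env.observe();M=R.from_rotvec(o["ee_rot"]).as_matrix();T=o["ee_pos"]
B=R.from_euler("z",t).as_matrix()@R.from_euler("y",-30,degrees=True).as_matrix();print("axis",B[:,2].round(3))
for th in(27,28,29,30,31,32):
    k=np.radians(th);u=-np.sin(k)*M[:,0]-np.cos(k)*M[:,2];F=T-.1267*u
    e1=np.cross(M[:,1],u);P=[F+.011*(np.cos(a)*e1+np.sin(a)*M[:,1]) for a in np.linspace(0,6.28,60)]
    w=np.array([proj(W,p) for p in P])
    print(th,"toprow",(w[:,1].min()*.99+300).round(1),"foot in wide",(B.T@(F-[x,y,.112])*1000).round(1))
print(W["frame"][100:130,316].sum(1).tolist())
E
```

```text
[ 0.5196 -0.1246 -0.2215] [-0.2 -0.1  0.3  1.   0.8 -0.9 -0.7 -1.5 -1.2  2.4  1.3 -0.8]
mid 0.5050717713946198 -0.18896005985937703
axis [-0.488  0.11   0.866]
27 toprow 415.7 foot in wide [ -3.8   0.1 -59.7]
28 toprow 413.4 foot in wide [ -1.6   0.1 -59.8]
29 toprow 411.1 foot in wide [  0.6   0.1 -59.9]
30 toprow 408.8 foot in wide [  2.8   0.2 -59.9]
31 toprow 406.4 foot in wide [  5.1   0.2 -59.9]
32 toprow 404.1 foot in wide [  7.3   0.2 -59.8]
[227, 224, 226, 232, 233, 234, 237, 232, 232, 226, 225, 224, 221, 222, 294, 379, 402, 403, 403, 405, 405, 406, 404, 404, 352, 264, 223, 218, 210, 213]
```

Call:
servo_tool(moves="-0.59 0 -1.03 0 0;-0.59 0 -1.03 0 0;-0.59 0 -1.03 0 0;-0.59 0 -1.03 0 0;-0.59 0 -1.03 0 0;-0.59 0 -1.03 0 0;-0.59 0 -1.03 0 0;-0.6 0 -1.03 0 0")

```text
time_s: 8.33
ee_pos: [0.4423, -0.1087, 0.2544]
ee_rot: [-3.125, 0.324, -0.001]
force: [-0.1, -0.2, -0.8]
finger_gap: 0.0202
```

Call:
servo_tool(moves="0 0 0 0 0;0 1.62 0 0 0;0 1.62 0 0 0;0 1.62 0 0 0;0.06 1.6 0 0.016 0;0 0 0 0 0;0 0 0 0 0;0 0 0 0 0")

```text
time_s: 9.0
ee_pos: [0.4302, -0.1718, 0.2528]
ee_rot: [-3.122, 0.349, 0.001]
force: [-0.1, 0.7, -0.6]
finger_gap: 0.0205
```

```bash
python3 - <<'E'
from h import *
import pickle
st()
d={}
for n in["side","scene","wrist"]:d[n]=cam(n)
pickle.dump(d,open("c3.pkl","wb"))
w=cv2.resize(d["wrist"]["frame"][0:200,190:456,::-1],(798,600),interpolation=cv2.INTER_CUBIC)
cv2.imwrite("pics/overm.png",w)
E
```

```text
t 9.0 pos [ 0.4302 -0.1718  0.2528] x [ 0.975 -0.221 -0.001] y [-0.221 -0.975 -0.   ] F [-0.1  0.7 -0.6] gap 0.0205 q [ 0.06 -0.32 -0.18 -0.   -1.71  1.29]
```

View pics/overm.png

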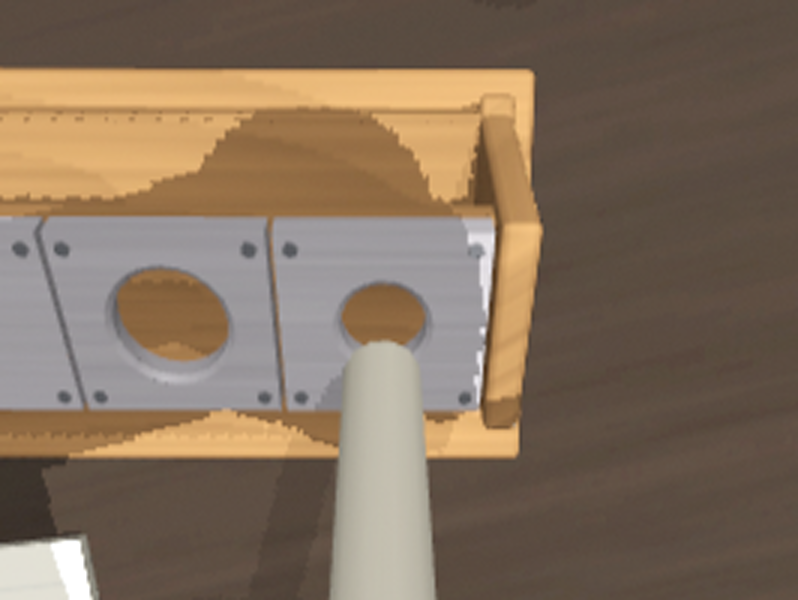

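Middle hole at crop centre (383,328), and the candle axis is on column 383, so it is aligned sideways. The foot's top edge is at row 341. Working out the slope offset.

```bash
python3 - <<'E'
from h import *
import pickle
W=pickle.load(open("c3.pkl","rb"))["wrist"]
H=plane(W,190+383.5/3-.33,328.5/3-.33,.112);print("mid",H.round(4))
o=env.observe();M=R.from_rotvec(o["ee_rot"]).as_matrix();T=o["ee_pos"];t=-.2225
B=R.from_euler("z",t).as_matrix()@R.from_euler("y",-30,degrees=True).as_matrix()
for th in(27,28,29,30):
    k=np.radians(th);u=-np.sin(k)*M[:,0]-np.cos(k)*M[:,2];F=T-.1267*u
    e1=np.cross(M[:,1],u);w=np.array([proj(W,F+.011*(np.cos(a)*e1+np.sin(a)*M[:,1])) for a in np.linspace(0,6.28,60)])
    print(th,"toprow",((w[:,1].min()+.33)*3).round(1),"foot in mid",(B.T@(F-H)*1000).round(1),"cand up in mid",(B.T@u).round(3))
    for dz in(0,-.078):
        g=H+B[:,2]*dz; print("   to",dz,(M.T@(g-F)*100).round(2))
E
```

```text
mid [ 0.5022 -0.1879  0.112 ]
27 toprow 351.5 foot in mid [ 0.1  0.1 32.4] cand up in mid [ 0.053 -0.     0.999]
   to 0 [1.61 0.01 2.82]
   to -0.078 [5.52 0.02 9.57]
28 toprow 344.5 foot in mid [ 2.3  0.1 32.4] cand up in mid [ 0.035 -0.     0.999]
   to 0 [1.42 0.01 2.92]
   to -0.078 [5.32 0.02 9.67]
29 toprow 337.5 foot in mid [ 4.5  0.1 32.3] cand up in mid [ 0.018 -0.     1.   ]
   to 0 [1.22 0.01 3.02]
   to -0.078 [5.12 0.02 9.78]
30 toprow 330.5 foot in mid [ 6.7  0.1 32.3] cand up in mid [ 0. -0.  1.]
   to 0 [1.03 0.01 3.13]
   to -0.078 [4.93 0.02 9.89]
```

Call:
servo_tool(moves="0.35 0 0.75 0 0;0.35 0 0.75 0 0;0.35 0 0.75 0 0;0.35 0 0.75 0 0;0.3 0 0.5 0 0;0 0 0 0 0")

```text
time_s: 9.65
ee_pos: [0.4466, -0.1758, 0.216]
ee_rot: [-3.122, 0.349, 0.005]
force: [0.2, 0.6, -1.1]
finger_gap: 0.0203
```

Call:
servo_tool(moves="0.3 0 0.5 0 0;0.3 0 0.5 0 0;0.3 0 0.52 0 0;0 0 0 0 0")

```text
time_s: 9.98
ee_pos: [0.4555, -0.1778, 0.2014]
ee_rot: [-3.122, 0.35, 0.003]
force: [0.7, 0.3, -1.4]
finger_gap: 0.0201
```

```bash
cat > chk.py <<'E'
from h import *
st()
o=env.observe();M=R.from_rotvec(o["ee_rot"]).as_matrix();T=o["ee_pos"];t=-.2225
B=R.from_euler("z",t).as_matrix()@R.from_euler("y",-30,degrees=True).as_matrix()
for H in([.5022,-.1879,.112],[.505,-.189,.112]):
  for th in(28,30):
    k=np.radians(th);u=-np.sin(k)*M[:,0]-np.cos(k)*M[:,2];F=T-.1267*u
    print(H,th,"foot",(B.T@(F-H)*1000).round(1),"TCP",(B.T@(T-H)*1000).round(1))
W=cam("wrist");w=cv2.resize(W["frame"][0:200,190:456,::-1],(798,600),interpolation=cv2.INTER_CUBIC)
import sys;cv2.imwrite("pics/"+sys.argv[1],w)
E
python3 chk.py inm1.png
```

```text
t 9.9833 pos [ 0.4555 -0.1778  0.2014] x [ 0.975 -0.221 -0.002] y [-0.221 -0.975 -0.   ] F [ 0.7  0.3 -1.4] gap 0.0201 q [ 0.04 -0.26 -0.23 -0.   -1.61  1.31]
[0.5022, -0.1879, 0.112] 28 foot [ -1.4  -0.5 -25.3] TCP [  3.3  -0.5 101.3]
[0.5022, -0.1879, 0.112] 30 foot [  3.   -0.5 -25.4] TCP [  3.3  -0.5 101.3]
[0.505, -0.189, 0.112] 28 foot [ -4.   -0.  -23.8] TCP [  0.7  -0.  102.8]
[0.505, -0.189, 0.112] 30 foot [  0.5  -0.  -23.9] TCP [  0.7  -0.  102.8]
```

No contact force with the foot about 25 mm deep: it is in the hole. Going on.

Call:
servo_tool(moves="0.3 0 0.52 0 0;0.3 0 0.52 0 0;0.3 0 0.52 0 0;0.3 0 0.52 0 0;0 0 0 0 0")

```text
time_s: 10.45
ee_pos: [0.467, -0.1804, 0.1802]
ee_rot: [-3.122, 0.349, 0.004]
force: [-1.2, 0.6, -2.8]
finger_gap: 0.0201
```

Call:
servo_tool(moves="0.3 0 0.52 0 0;0.3 0 0.52 0 0;0.3 0 0.52 0 0;0.2 0 0.35 0 0;0 0 0 0 0")

```text
time_s: 10.87
ee_pos: [0.4776, -0.1828, 0.1612]
ee_rot: [-3.122, 0.349, 0.004]
force: [-2.0, 0.2, -4.2]
finger_gap: 0.0204
```

Call:
servo_tool(moves="0.15 0 0.26 0 0;0.1 0 0.17 0 0;0.1 0 0.17 0 0;0 0 0 0 0")

```text
time_s: 11.2
ee_pos: [0.4811, -0.1837, 0.1566]
ee_rot: [-3.122, 0.349, 0.002]
force: [-4.2, 2.0, -1.4]
finger_gap: 0.0206
```

```bash
python3 chk.py inm2.png
```

```text
t 11.2 pos [ 0.4811 -0.1837  0.1566] x [ 0.975 -0.221 -0.001] y [-0.221 -0.975  0.   ] F [-4.2  2.  -1.4] gap 0.0206 q [ 0.03 -0.19 -0.25 -0.   -1.51  1.32]
[0.5022, -0.1879, 0.112] 28 foot [ -0.9  -0.6 -77.2] TCP [ 3.7 -0.5 49.4]
[0.5022, -0.1879, 0.112] 30 foot [  3.5  -0.6 -77.3] TCP [ 3.7 -0.5 49.4]
[0.505, -0.189, 0.112] 28 foot [ -3.5  -0.1 -75.7] TCP [ 1.1 -0.1 50.9]
[0.505, -0.189, 0.112] 30 foot [  0.9  -0.1 -75.8] TCP [ 1.1 -0.1 50.9]
```

Call:
servo_tool(moves="0.05 0 0.1 0 0;0.05 0 0.1 0 0;0 0 0 0 0")

```text
time_s: 11.5
ee_pos: [0.4819, -0.184, 0.1556]
ee_rot: [3.122, -0.349, -0.001]
force: [-7.0, 2.5, 1.9]
finger_gap: 0.0203
```

Call:
servo_tool(moves="0.05 0 0.1 0 0;0.05 0 0.1 0 0;0 0 0 0 0")

```text
time_s: 11.75
ee_pos: [0.4823, -0.1843, 0.1555]
ee_rot: [3.122, -0.348, -0.002]
force: [-13.9, 7.0, 11.8]
finger_gap: 0.0201
```

```bash
python3 chk.py inm3.png
```

```text
t 11.75 pos [ 0.4823 -0.1843  0.1555] x [ 0.975 -0.221 -0.001] y [-0.221 -0.975  0.001] F [-13.9   7.   11.8] gap 0.0201 q [ 0.03 -0.18 -0.25  0.   -1.51  1.32]
[0.5022, -0.1879, 0.112] 28 foot [ -0.4  -0.9 -78.8] TCP [ 4.2 -0.8 47.8]
[0.5022, -0.1879, 0.112] 30 foot [  4.1  -0.9 -78.9] TCP [ 4.2 -0.8 47.8]
[0.505, -0.189, 0.112] 28 foot [ -2.9  -0.5 -77.3] TCP [ 1.6 -0.4 49.3]
[0.505, -0.189, 0.112] 30 foot [  1.5  -0.5 -77.4] TCP [ 1.6 -0.4 49.3]
```

View pics/inm3.png

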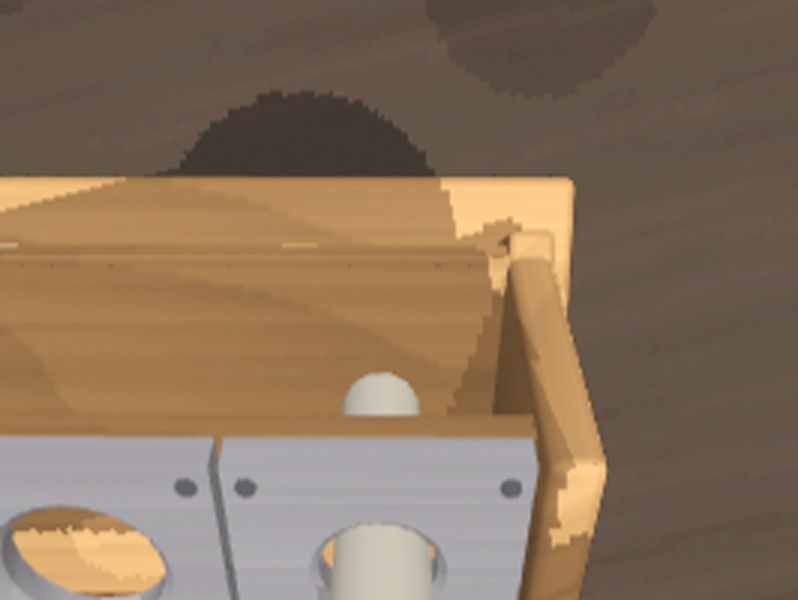

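Contact force rose along the hole's axis, and the foot (crop (381,385)) rests against the board behind the plate at a computed depth of about 78 mm. Relieving the load and releasing.

Call:
servo_tool(moves="-0.15 0 -0.12 0 0;0 0 0 0 0;0 0 0 0 0.3;0 0 0 0 0.4;0 0 0 0 0.55;0 0 0 0 0.55;0 0 0 0 0.55;0 0 0 0 0.55")

```text
time_s: 12.47
ee_pos: [0.4821, -0.1839, 0.1543]
ee_rot: [3.122, -0.349, 0.0]
force: [0.1, 0.3, -0.2]
finger_gap: 0.0469
```

```bash
python3 chk.py rel.png
```

```text
t 12.4667 pos [ 0.4821 -0.1839  0.1543] x [ 0.975 -0.221  0.   ] y [-0.221 -0.975  0.   ] F [ 0.1  0.3 -0.2] gap 0.0469 q [ 0.03 -0.18 -0.25  0.   -1.51  1.32]
[0.5022, -0.1879, 0.112] 28 foot [ -1.   -0.6 -79.8] TCP [ 3.4 -0.5 46.9]
[0.5022, -0.1879, 0.112] 30 foot [  3.4  -0.6 -79.8] TCP [ 3.4 -0.5 46.9]
[0.505, -0.189, 0.112] 28 foot [ -3.6  -0.1 -78.3] TCP [ 0.8 -0.1 48.3]
[0.505, -0.189, 0.112] 30 foot [  0.8  -0.1 -78.4] TCP [ 0.8 -0.1 48.3]
```

Released with zero force. Retracting along the axis, clear of the candle.

Call:
servo_tool(moves="-0.6 0 -1.04 0 0.55;-0.6 0 -1.04 0 0.55;-0.8 0 -1.4 0 0.55;-0.8 0 -1.4 0 0.55;-0.8 0 -1.4 0 0.55;-0.8 0 -1.4 0 0.55;-0.8 0 -1.4 0 0.55;0 0 -2 0 0.55")

```text
time_s: 13.18
ee_pos: [0.4297, -0.1722, 0.267]
ee_rot: [-3.122, 0.349, -0.002]
force: [1.0, 0.0, 0.6]
finger_gap: 0.047
```

Call:
servo_tool(moves="0 0 -1 0 0.55;0 0 0 0 0.55;0 0 0 0 0.55;0 0 0 0 0.55;0 0 0 0 0.55;0 0 0 0 0.55")

```text
time_s: 13.68
ee_pos: [0.4309, -0.1723, 0.274]
ee_rot: [3.122, -0.349, -0.003]
force: [-0.9, -0.5, 0.3]
finger_gap: 0.0469
```

```bash
python3 - <<'E'
from h import *
import pickle
st();t=-.2225
B=R.from_euler("z",t).as_matrix()@R.from_euler("y",-30,degrees=True).as_matrix();H=np.array([.5035,-.1884,.112])
d0=pickle.load(open("c0.pkl","rb"))
for n in("side","scene"):
    c=cam(n);f=c["frame"].astype(int)
    print(n,"top/rim expected",proj(c,H+.08*B[:,2]).round(1),proj(c,H).round(1))
    p=[proj(c,H+k*B[:,2]).round().astype(int) for k in(.02,.04,.06,.075,.09,.11)]
    print([f[v,u].tolist() for u,v in p])
    # bystander change check
    df=np.abs(f-d0[n]["frame"].astype(int)).sum(2)
    for nm,q in dict(glass=(.718,-.012,.01),lemon=(.558,.074,.03),pad=(.39,.01,.012),pink=(.3588,.2415,.165),purple=(.417,.256,.165),yellow=(.5247,.1825,.165)).items():
        u,v=proj(c,q).round().astype(int);print(nm,(df[v-12:v+13,u-12:u+13]>60).mean().round(2),end=" ")
    print()
    g=f;m=(g.max(2)-g.min(2)<32)&(g.min(2)>110)&(np.indices(m.shape)[0]>0) if False else None
W=cam("wrist")
print("wrist expected top/rim",proj(W,H+.08*B[:,2]).round(1),proj(W,H).round(1))
p=proj(W,H+.08*B[:,2]).round().astype(int)
for v in range(p[1]-30,p[1]+60,6):
    row=W["frame"][v,p[0]-45:p[0]+45].astype(int);iv=(row.max(1)-row.min(1)>8)&(row.min(1)>95)&(row.max(1)-row.min(1)<40)
    i=np.where(iv)[0];print(v,(i.min()+p[0]-45,i.max()+p[0]-45,len(i)) if len(i) else None,end="; ")
E
```

```text
t 13.6833 pos [ 0.4309 -0.1723  0.274 ] x [ 0.975 -0.221 -0.002] y [-0.221 -0.975  0.   ] F [-0.9 -0.5  0.3] gap 0.0469 q [ 0.06 -0.31 -0.13 -0.   -1.75  1.29]
side top/rim expected [393.4 127.2] [378.  143.5]
[[139, 133, 117], [141, 133, 116], [141, 135, 119], [200, 192, 166], [122, 119, 112], [118, 113, 107]]
glass 0.19 lemon 0.49 pad 0.9 pink 0.44 purple 0.61 yellow 0.45 
scene top/rim expected [391.8 135.2] [379.  144.7]
[[127, 122, 111], [126, 123, 111], [124, 120, 109], [181, 176, 160], [151, 146, 136], [67, 54, 46]]
glass 0.08 lemon 0.42 pad 0.88 pink 0.23 purple 0.38 yellow 0.36 
wrist expected top/rim [316.9 159.3] [317.  108.6]
129 (np.int64(286), np.int64(347), 25); 135 (np.int64(272), np.int64(346), 71); 141 (np.int64(306), np.int64(329), 24); 147 (np.int64(306), np.int64(329), 24); 153 (np.int64(305), np.int64(330), 26); 159 (np.int64(305), np.int64(330), 26); 165 (np.int64(308), np.int64(327), 20); 171 None; 177 None; 183 None; 189 None; 195 None; 201 None; 207 None; 213 None;
```

Candle stands in the middle hole with its top where 80 mm protrusion predicts. The pixel differences at the bystanders may be shadows; a template match settles that before I sign off.

```bash
python3 - <<'E'
from h import *
import pickle
d0=pickle.load(open("c0.pkl","rb"))["side"];c=cam("side")
e=lambda f:cv2.Canny(f,60,150)
for nm,q in dict(glass=(.718,-.012,.03),lemon=(.558,.074,.03),pad=(.39,.01,.012),pink=(.3588,.2415,.14),purple=(.417,.256,.14),yellow=(.5247,.1825,.14)).items():
    u,v=proj(c,q).round().astype(int);r=20
    best=cv2.minMaxLoc(cv2.matchTemplate(c["frame"][v-r-12:v+r+12,u-r-12:u+r+12],d0["frame"][v-r:v+r,u-r:u+r],cv2.TM_CCOEFF_NORMED))
    print(nm,"shift",np.array(best[3])-12,"score",round(best[1],2))
u=251;v=301;b=cv2.minMaxLoc(cv2.matchTemplate(c["frame"][v-37:v+37,u-37:u+37],d0["frame"][v-25:v+25,u-25:u+25],cv2.TM_CCOEFF_NORMED));print("salt",np.array(b[3])-12,b[1])
st();env.sign_off()
E
```

```text
glass shift [0 0] score 0.96
lemon shift [0 0] score 0.89
pad shift [0 0] score 0.92
pink shift [0 0] score 0.81
purple shift [0 0] score 0.86
yellow shift [0 0] score 0.94
salt [0 0] 0.9908782243728638
t 13.8833 pos [ 0.4311 -0.1724  0.2747] x [ 0.975 -0.221 -0.001] y [-0.221 -0.975  0.   ] F [-0.2  0.1 -0.4] gap 0.0473 q [ 0.06 -0.31 -0.13 -0.   -1.75  1.29]
the job is handed in; nothing more can be done
```

The candle is in the middle hole, pushed down onto the board and released. I handed the job in at 13.9 s; no verdict was reported.

**What I did:** I lifted the ivory candle out of its block. I tilted it about 28° in the jaws by levering it on the edge of the bore. I then pushed it about 60 mm through the widest hole, drew it out, and pushed it through the middle hole until the force showed the board. I let go and backed the arm away.

**Last checks:**
- **Depth and fit:** the computed foot depth was 77–79 mm. After release, the top stands where 80 mm of candle sticking out predicts.
- **Robot clear:** the force on the tool is about zero, and the gripper is well away from the candle.
- **Other things:** the side image shows no shift of the glass, lemon, pad, salt box or look-alike candles. I did not check the votive separately, but the arm stayed clear of it.
- **Disagreements:** my estimates of the middle hole's position differed by about 3 mm, which the play and chamfers took up. A raw pixel comparison showed changes around several of the things beside the work; the template match found no shift, so I put these down to shadows.

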